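Sign off the morning shelf check

ROBOT

A 6-joint arm with a two-finger parallel gripper is mounted at the origin on the work surface. World frame = base frame: x ahead of the robot, y to its left, z up, the work surface at z = 0. Lengths are in mm, angles in rad, forces in N, time in s.
With the tool pointing down it reaches from about 300 to 775 mm from the base axis. Payload 14.6 kg.
Tool frame: the origin (TCP) lies on the centre line of the jaws, within the pads' length; the fingertips stand 19 mm ahead of it and the grasp point (between the pads) is the TCP (bot.tip_reach is the distance from the TCP to the fingertips, in mm); z points along the fingers, y is the line along which they close (so a half turn about z gives the same grasp; the last joint's range is limited). The gripper opens to 85 mm and grips with 20 to 120 N. Pads are 22 mm wide; open, the fingers measure 114 mm over their backs; the gripper's body (76 mm by 85 mm) begins 54 mm behind the grasp point. The pads swing forward as they close: fully open they stand 13 mm farther back than shut.
Start: joints at [-0.067, 0.3, 1.521, -0, 1.321, -0.067], TCP at [549.99, -0.002, 225.581] pointing down, gripper open.
Joint ranges: [-3.03, 3.03], [-0.79, 2.21], [0.23, 2.52], [-1.04, 4.18], [0, 3.07], [-2.55, 2.55]. Speed limits (rad/s): [2.22, 2.22, 2.57, 3.14, 3.14, 3.14].

INTERFACE

Orientations are given as a unit quaternion [w, x, y, z].
In Python, from rig import bot gives the robot as it stands. Calls block until the motion is done:
- bot.move_to(position, orientation): joint-space move of the TCP to a pose.
- bot.servo_line(position, attitude=None, speed=150, until_force=None): straight line of the TCP; attitude=None keeps the orientation; speed is the mean speed in mm/s. With until_force (N) it stops when the force on the tool has changed by that much, and returns True; else False.
- bot.move_joints(angles): joint-space move.
- bot.move_gripper(opening, grip_force=None): finger opening in mm; grip_force is the grip in N (None keeps the last); returns when the fingers have stopped.
- bot.dwell(seconds).
- bot.ik(position, orientation): joint angles nearest the present ones, or None.
- bot.read_state(): the state.
- bot.read_camera(name): name is "scene" or "side" or "wrist"; returns a dict with "image" (384x512x3 uint8, blue, green, red), "depth" (384x512 float32, mm along the optical axis (not along the pixel's ray), 0 where there is no reading), "fovy" (degrees; the focal length in pixels is half the picture's height over the tangent of half this angle, whatever the lens; pixels are square), "cx", "cy" (the principal point, pixels), "k1" (the pictures are not rectified: a ray, as slopes to the right and down, at radius r is drawn at 1 + k1 r^2 times it, then the intrinsics apply), "eye" and "attitude" of the camera in the world; the wrist camera has in their place "mount" (4x4, takes a point from camera to tool coordinates, whose origin is the TCP and whose axes are the flange's). Camera axes: x right, y down, z forward; pixel columns grow to the right and rows downward; lengths in mm; the calibration is good to about 2 mm. A picture is of the moment at which its call begins: read the wrist's pose just before it.
A pose or a line that the arm cannot do raises bot.MotionError and nothing moves.
- bot.finish_job(): hands the job in; it is judged then, once.
The state is a dict: "clock": time; "joint_positions": joint angles; "qvel": joint speeds; "effort": joint torques, N m; "ee_pos": TCP position; "tool_rot": TCP orientation; "ft_force": force on the tool from outside, world axes, zero at the start; "moment": the same for the moment, N m; "grip_width": finger opening in mm; "grip_force": force on a finger pad.
Only numpy, scipy, OpenCV 4.12 (cv2) and the standard library are available. Lean on these libraries where they do the work, as an engineer would, in place of code of your own. Each camera call takes 0.05 s, during which the arm holds its last target. There are 200 camera calls.

TASK

Sign off the morning shelf check: with a fingertip, lightly press the white check peg in front of the lead pig down onto its turret, then the one in front of the clip box, then the one in front of the frosted acrylic block, each fully down before you press the next. Leave the peg of the empty station up, do not pick up or shift the parked things, and finish with the hand clear.

Things in the scene. Friction and masses are not known exactly. Their poses are not given: they have to be found in the camera images.
- peg_pig (a joint): the check peg of the lead pig's station: 0 = fully up, 0.014 m = fully down (the underside of the head rests on the turret). It slides straight down, resists with a steady 3 N or so, has no return spring and stays where it is left; it starts 0 to 2 mm down.
- peg_pig_top (a point): centre of the top face of the check peg of the lead pig's station; moves with the peg. The peg has a flat white round head, 24 mm across and 6 mm thick, on a thin steel stem, above an aluminium turret 34 mm across that is mounted on a stiff spring (2.5 N per mm, gives at most 8 mm and comes back up). Fully up, this point is 20 mm above the turret top, fully down 6 mm (and then 30 mm above the station plate's top face, 186 mm above the table).
- peg_clip (a joint): the check peg of the clip box's station: 0 = fully up, 0.014 m = fully down (the underside of the head rests on the turret). It slides straight down, resists with a steady 3 N or so, has no return spring and stays where it is left; it starts 0 to 2 mm down.
- peg_clip_top (a point): centre of the top face of the check peg of the clip box's station; moves with the peg. The peg has a flat white round head, 24 mm across and 6 mm thick, on a thin steel stem, above an aluminium turret 34 mm across that is mounted on a stiff spring (2.5 N per mm, gives at most 8 mm and comes back up). Fully up, this point is 20 mm above the turret top, fully down 6 mm (and then 30 mm above the station plate's top face, 186 mm above the table).
- peg_block (a joint): the check peg of the acrylic block's station: 0 = fully up, 0.014 m = fully down (the underside of the head rests on the turret). It slides straight down, resists with a steady 3 N or so, has no return spring and stays where it is left; it starts 0 to 2 mm down.
- peg_block_top (a point): centre of the top face of the check peg of the acrylic block's station; moves with the peg. The peg has a flat white round head, 24 mm across and 6 mm thick, on a thin steel stem, above an aluminium turret 34 mm across that is mounted on a stiff spring (2.5 N per mm, gives at most 8 mm and comes back up). Fully up, this point is 20 mm above the turret top, fully down 6 mm (and then 30 mm above the station plate's top face, 186 mm above the table).
- peg_empty (a joint): the check peg of the empty station: 0 = fully up, 0.014 m = fully down (the underside of the head rests on the turret). It slides straight down, resists with a steady 3 N or so, has no return spring and stays where it is left; it starts 0 to 2 mm down.
- peg_empty_top (a point): centre of the top face of the check peg of the empty station; moves with the peg. The peg has a flat white round head, 24 mm across and 6 mm thick, on a thin steel stem, above an aluminium turret 34 mm across that is mounted on a stiff spring (2.5 N per mm, gives at most 8 mm and comes back up). Fully up, this point is 20 mm above the turret top, fully down 6 mm (and then 30 mm above the station plate's top face, 186 mm above the table).
- station_pig: station of the lead pig: a fixed grey plate 140 x 90 x 6 mm screwed to the shelf, origin at the centre of its underside (the shelf top, 150 mm above the table), z up, x along its long side, away from the robot. Its check peg stands on its centre line, 48 mm towards -x from the origin; the item stands loose about 22 mm towards +x from the origin.
- station_clip: station of the clip box: a fixed grey plate 140 x 90 x 6 mm screwed to the shelf, origin at the centre of its underside (the shelf top, 150 mm above the table), z up, x along its long side, away from the robot. Its check peg stands on its centre line, 48 mm towards -x from the origin; the item stands loose about 22 mm towards +x from the origin.
- station_block: station of the acrylic block: a fixed grey plate 140 x 90 x 6 mm screwed to the shelf, origin at the centre of its underside (the shelf top, 150 mm above the table), z up, x along its long side, away from the robot. Its check peg stands on its centre line, 48 mm towards -x from the origin; the item stands loose about 22 mm towards +x from the origin.
- station_empty: the empty station: a fixed grey plate 140 x 90 x 6 mm screwed to the shelf, origin at the centre of its underside (the shelf top, 150 mm above the table), z up, x along its long side, away from the robot. Its check peg stands on its centre line, 48 mm towards -x from the origin; nothing stands on it.
- pig_center (a point): centre of the lead pig, a smooth plain grey upright cylinder 46 mm across and 60 mm tall, about 0.8 kg, with a thin lid seam near the top; this point is 30 mm above its base.
- clip_box_center (a point): centre of the clip box, a flat zinc box 44 x 70 x 25 mm with a steel sliding lid and three thumb ridges; this point is 12.5 mm above its base.
- block_center (a point): centre of the frosted acrylic positioning block, a plain translucent block 48 x 62 x 42 mm; this point is 21 mm above its base.

How it is judged (in metres and radians):
On the way, in this order (a step that is already met when the one before it is completed fails the run):
1. the lead pig's peg is pressed down (value of joint peg_pig above 0.011 m), for 0.1 s.
2. then the clip box's peg is pressed down (value of joint peg_clip above 0.011 m), for 0.1 s.
3. then the acrylic block's peg is pressed down (value of joint peg_block above 0.011 m), for 0.1 s.
At the end, for the whole second after the job is handed in: The pegs of the lead pig, the clip box and the acrylic block are each at least 11 mm down of 14 mm, the empty station's peg is less than 5 mm down, and the three parked things are at rest within 12 mm of where they stood (value of joint each of peg_pig, peg_clip, peg_block above 0.011 m and value of joint peg_empty below 0.005 m and distance of each of pig_center, clip_box_center, block_center from where it was at the start of the episode below 0.012 m and linear speed of each of pig, clip_box, block below 0.02 m/s); the robot touches nothing.
It fails at once if a peg is pressed out of order, before the one ahead of it is down ((value of joint peg_pig below 0.011 m and value of joint any of peg_clip, peg_block above 0.005 m) or (value of joint peg_clip below 0.011 m and value of joint peg_block above 0.005 m)).
It fails at once if the empty station's peg is pressed (value of joint peg_empty above 0.005 m).
It fails at once if a peg is pressed hard (over 25 N) (contact force between the fingers and station_pig above 25 N or contact force between the fingers and station_clip above 25 N or contact force between the fingers and station_block above 25 N or contact force between the fingers and station_empty above 25 N).
It fails at once if a parked thing is shifted by more than 12 mm, lifted or tipped (distance of any of pig_center, clip_box_center, block_center from where it was at the start of the episode above 0.012 m or angle between any of pig_center, clip_box_center, block_center's own z axis and vertical above 0.2 rad).
It fails at once if a peg or its station is pressed with the arm or the gripper's body instead of the fingers (contact force between the arm and station_pig above 3 N or contact force between the arm and station_clip above 3 N or contact force between the arm and station_block above 3 N or contact force between the arm and station_empty above 3 N).
It also fails if it takes over 64 s, if anything falls off the work surface, if the arm or the gripper's body presses on something with over 40 N, if the wrist force passes 120 N, or if a joint passes its speed limit or range.

## Working session

There is one attempt and no reset: what is moved stays moved. The work goes in short steps, each a Python script; the robot and the scene stay as the last script left them, time stands still between calls to the robot, and variables do not carry over. Pictures are saved under pics/ and viewed, at most 10 in all, crops included, and the job is handed in when it is done.

```bash
mkdir -p pics; cat > h.py <<'E'
from rig import bot
import numpy as np, cv2, pickle
from scipy.spatial.transform import Rotation as R
def rot(q): return R.from_quat(np.roll(q,-1)).as_matrix()
def snap(n,fn=None):
    s=bot.read_state(); c=bot.read_camera(n); c['s']=s
    if fn: cv2.imwrite(fn,c['image'])
    return c
def cloud(c):
    h,w=c['depth'].shape; f=h/2/np.tan(np.radians(c['fovy'])/2)
    K=np.array([[f,0,c['cx']],[0,f,c['cy']],[0,0,1]])
    u,v=np.meshgrid(np.arange(w),np.arange(h))
    p=cv2.undistortPoints(np.stack([u,v],-1).reshape(-1,1,2).astype(np.float64),K,np.array([c['k1'],0,0,0.])).reshape(h,w,2)
    P=np.dstack([p,np.ones((h,w))])*c['depth'][...,None]
    if 'mount' in c:
        M=np.array(c['mount']); P=P@M[:3,:3].T+M[:3,3]
        return P@rot(c['s']['tool_rot']).T+np.array(c['s']['ee_pos'])
    a=np.array(c['attitude']); A=rot(a) if a.size==4 else a
    return P@A.T+np.array(c['eye'])
E
python3 - <<'E'
from h import *
for n in ('scene','wrist'):
    c=snap(n,f'pics/{n}0.png'); P=cloud(c)
    pickle.dump((c,P),open(n+'.pkl','wb'))
    print(n,{k:c[k] for k in c if k not in('image','depth','s')})
print(bot.read_state())
E
```

```text
scene {'fovy': 42.00968144501411, 'cx': 251.6648655398936, 'cy': 194.7381401927298, 'k1': -0.2010738008237499, 'eye': array([1224.97235538, -262.13024277,  734.90256044]), 'attitude': array([-0.38162791,  0.74321865,  0.48799824, -0.25267351])}
wrist {'fovy': 68.38223946616104, 'cx': 260.82427314015916, 'cy': 190.90912377753804, 'k1': -0.027688261110280468, 'mount': array([[ 5.21516598e-04, -9.51532678e-01, -3.07547216e-01,
         8.01788379e+01],
       [ 9.99999803e-01,  3.88519550e-04,  4.93671992e-04,
         1.18993833e+00],
       [-3.50256927e-04, -3.07547413e-01,  9.51532693e-01,
        -1.48638203e+02],
       [ 0.00000000e+00,  0.00000000e+00,  0.00000000e+00,
         1.00000000e+00]])}
{'clock': 0.1, 'joint_positions': array([-6.65744869e-02,  3.00415384e-01,  1.52151657e+00, -1.43743096e-05,
        1.32071410e+00, -6.65698032e-02]), 'qvel': array([-0.0008494 , -0.00028507, -0.00377065, -0.00059047,  0.00080917,
        0.00047073]), 'effort': array([ 5.41233840e-04, -5.44380498e+01, -3.62372375e+01, -1.11349805e-04,
        3.02289474e-03, -1.80062301e-05]), 'ee_pos': array([5.49781986e+02, 2.21379639e-02, 2.25079173e+02]), 'tool_rot': array([-3.91798525e-04,  7.07107079e-01,  7.07106287e-01, -3.52072657e-04]), 'ft_force': array([ 0.02364664,  0.64768348, -0.04639128]), 'moment': array([-0.02661468,  0.02350379, -0.04137894]), 'grip_force': 0.0, 'grip_width': 85.31650889753543}
```

View pics/scene0.png

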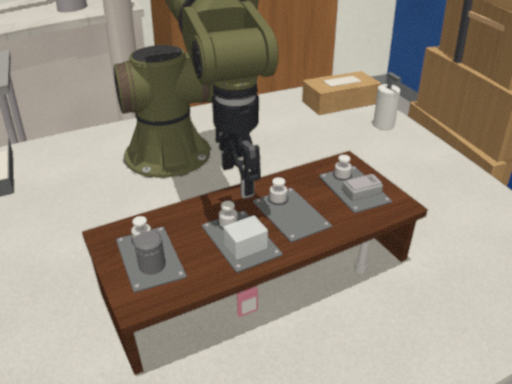

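View pics/wrist0.png

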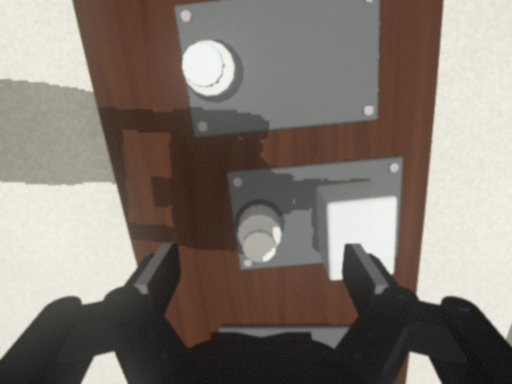

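The scene view shows, left to right (rising y): pig (150,250), block (245,235), empty plate (295,212) and clip box (362,188). Each has its white peg on the robot side. The wrist view shows the block's peg at (260,235) and the empty station's peg at (208,68). Next I'll raise the arm and survey the stations from above.

```bash
python3 - <<'E'
from h import *
def blobs(P,tag):
    z=P[...,2]; m=((z>183)&(z<206)&(P[...,0]>300)&(P[...,0]<800)).astype(np.uint8)
    n,l,st,ce=cv2.connectedComponentsWithStats(m)
    for i in range(1,n):
        if st[i,4]>40:
            q=P[l==i]; 
            c,rad=cv2.minEnclosingCircle(q[:,:2].astype(np.float32))
            print(tag,'px',ce[i].round(),'n',st[i,4],'med',np.median(q,0).round(1),'circ',np.round(c,1),round(rad,1),'ext',np.ptp(q,axis=0).round(1))
c,P=pickle.load(open('scene.pkl','rb')); blobs(P,'scene')
q=bot.read_state()['tool_rot']
bot.servo_line([550,0,340],speed=200)
bot.move_gripper(0)
for i,y in enumerate((-230,-70,90)):
    try: bot.move_to([540,y,340],q)
    except bot.MotionError as e: print(y,e); continue
    bot.dwell(.3)
    c=snap('wrist',f'pics/w1_{i}.png'); P=cloud(c); pickle.dump((c,P),open(f'w1_{i}.pkl','wb')); blobs(P,f'w{i}')
cv2.imwrite('pics/mos.png',cv2.resize(np.hstack([cv2.imread(f'pics/w1_{i}.png') for i in range(3)]),(800,200)))
s=bot.read_state();print(s['clock'],s['grip_width'])
E
```

```text
scene px [344. 160.] n 84 med [496.2 257.9 199.7] circ [493.2 258.9] 14.3 ext [27.  22.4 20.3]
scene px [363. 181.] n 243 med [561.5 265.  184.1] circ [562.8 263.5] 34.9 ext [35.5 64.7  3.1]
scene px [278. 183.] n 114 med [518.4  96.5 200.5] circ [515.6  99.3] 14.2 ext [24.8 24.5 21.1]
scene px [227. 207.] n 131 med [550.1 -20.6 200.7] circ [548.5 -19.6] 12.3 ext [21.8 23.4 20.4]
scene px [139. 222.] n 125 med [ 533.3 -177.7  201. ] circ [ 530.  -176.2] 12.7 ext [23.6 21.7 20.1]
scene px [245. 232.] n 975 med [629.1 -18.5 199.6] circ [620.7 -15.8] 37.7 ext [53.8 66.4 20.3]
scene px [150. 256.] n 291 med [ 620.9 -180.6  194. ] circ [ 604.1 -177.8] 22.6 ext [26.7 44.8 22.9]
w0 px [305. 119.] n 124 med [ 583.4 -166.   194.8] circ [ 593.4 -170.7] 19.5 ext [22.1 34.2 22.8]
w0 px [251. 127.] n 415 med [ 531.5 -174.9  199.8] circ [ 531.  -175.2] 11.7 ext [23.2 22.6  7.1]
w1 px [235.   4.] n 215 med [518.1  91.7 199.2] circ [518.1  94.7] 10.8 ext [21.5  8.7  7.5]
w1 px [339. 122.] n 3059 med [619.7 -11.7 198.3] circ [621.1 -12.9] 37.7 ext [52.9 64.5 17.8]
w1 px [269. 128.] n 411 med [549.4 -17.6 199.5] circ [549.3 -17.4] 11.5 ext [22.2 22.8  4.6]
w1 px [309. 250.] n 367 med [ 596.5 -156.4  195. ] circ [ 602.7 -172.9] 22.7 ext [43.9 27.5 22.9]
w2 px [209.   3.] n 148 med [495.1 252.9 199.4] circ [494.9 255.1] 9.9 ext [19.7  5.9  7.6]
w2 px [238. 168.] n 390 med [517.3 101.  199.2] circ [517.2 100.3] 11.8 ext [23.2 22.9  6.1]
w2 px [328. 255.] n 1849 med [619.7  -2.7 198.2] circ [621.6 -11.8] 37.6 ext [52.7 62.6 17.7]
4.925 -0.060771306239470135
```

View pics/mos.png

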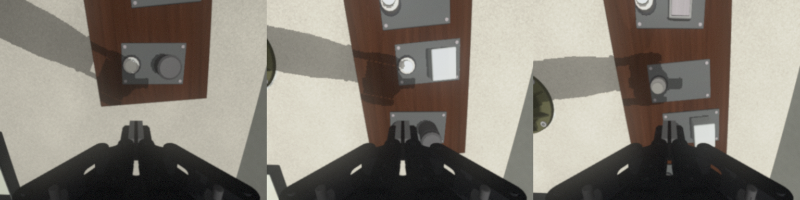

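```bash
cat >> h.py <<'E'
Q=None
def press(x,y,q):
    T=bot.tip_reach
    bot.move_to([x,y,250+T],q)
    bot.servo_line([x,y,207+T],speed=80); bot.dwell(.2)
    f0=bot.read_state()['ft_force'][2]
    hit=bot.servo_line([x,y,181.5+T],speed=15,until_force=9)
    s=bot.read_state(); print('hit',hit,'tipz',s['ee_pos'][2]-T,'dF',s['ft_force'][2]-f0)
    bot.dwell(.25); s=bot.read_state(); print('held tipz',s['ee_pos'][2]-T,'dF',s['ft_force'][2]-f0, s['ee_pos'][:2])
    bot.servo_line([x,y,200+T],speed=30); bot.servo_line([x,y,250+T],speed=100)
    print('clock',bot.read_state()['clock'])
E
python3 - <<'E'
from h import *
s=bot.read_state(); j=s['joint_positions']
r=R.from_quat(np.roll(s['tool_rot'],-1))
best=None
for a in (90,-90):
    q=np.roll((R.from_euler('z',a,degrees=True)*R.from_matrix(R.from_quat([1,1,0,0]).as_matrix())).as_quat(),1)
    k=bot.ik([531,-175,269],q); print(a,k)
    if k is not None and (best is None or abs(k[5])<abs(best[1])): best=(q,k[5])
q=best[0]; np.save('q.npy',q)
# overhead look at the clip peg
bot.move_to([540,175,340],s['tool_rot']); bot.dwell(.3)
P=cloud(snap('wrist')); z=P[...,2]
m=(z>190)&(z<206)&(np.hypot(P[...,0]-494.5,P[...,1]-257)<22)
if m.sum()>20: print('clip',m.sum(),cv2.minEnclosingCircle(P[m][:,:2].astype(np.float32)),np.median(P[m],0))
press(531,-175.2,q)
E
```

```text
90 [-3.83866812e-01  2.91022200e-01  1.43148991e+00 -4.44089210e-16
  1.41908055e+00 -1.95466314e+00]
-90 [-3.83866812e-01  2.91022200e-01  1.43148991e+00 -4.44089210e-16
  1.41908055e+00  1.18692951e+00]
clip 471 ((495.4340515136719, 261.4720764160156), 11.940735816955566) [495.20379042 261.80966285 199.79824603]
hit False tipz 181.57783110207242 dF -0.4552580748735926
held tipz 181.52870143493888 dF -0.9210833474142834 [ 530.99582497 -175.20468675]
clock 11.4583
```

```bash
python3 - <<'E'
from h import *
print(bot.tip_reach, bot.read_state()['ee_pos'], bot.read_state()['grip_width'])
c=snap('scene'); P=cloud(c)
z=P[...,2]; m=(z>175)&(z<206)&(np.hypot(P[...,0]-531,P[...,1]+176)<16); print(m.sum(),np.median(P[m],0) if m.any() else '')
a=snap('side')['image']; b=cv2.resize(c['image'][170:300,80:280],None,fx=2.9,fy=2.9)
cv2.imwrite('pics/chk.png',np.hstack([cv2.resize(a,(400,300)),b[:300,:400]]))
E
```

```text
19.0 [ 530.8136872  -175.15298272  268.34460659] 0.043164965731564676
230 [ 532.68988313 -177.85487272  188.891015  ]
```

View pics/chk.png

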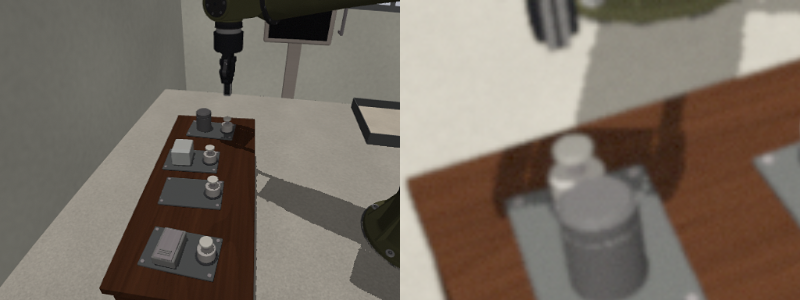

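The side view shows the hand above the pig's station, and the pig peg at (227,124) doesn't look clearly lower. I'll measure its top height.

```bash
python3 - <<'E'
from h import *
c0,P0=pickle.load(open('scene.pkl','rb')); q=np.load('q.npy')
c1=snap('scene'); P1=cloud(c1)
bot.move_to([500,-175,340],q); bot.dwell(.3)
c=snap('wrist','pics/w2.png'); Pw=cloud(c)
for n,P in(('before',P0),('after',P1),('wrist',Pw)):
    m=(P[...,2]>180)&(P[...,2]<208)&(np.hypot(P[...,0]-531,P[...,1]+176)<14)
    print(n,m.sum(),np.percentile(P[m][:,2],[10,50,90]).round(1) if m.any() else '')
b=[cv2.resize(k['image'][195:265,110:190],(400,350),interpolation=cv2.INTER_CUBIC) for k in (c0,c1)]
cv2.imwrite('pics/ba.png',np.hstack(b))
E
```

```text
before 192 [181.2 198.9 202.4]
after 197 [181.  197.6 202.2]
wrist 459 [193.2 199.6 200.6]
```

View pics/ba.png

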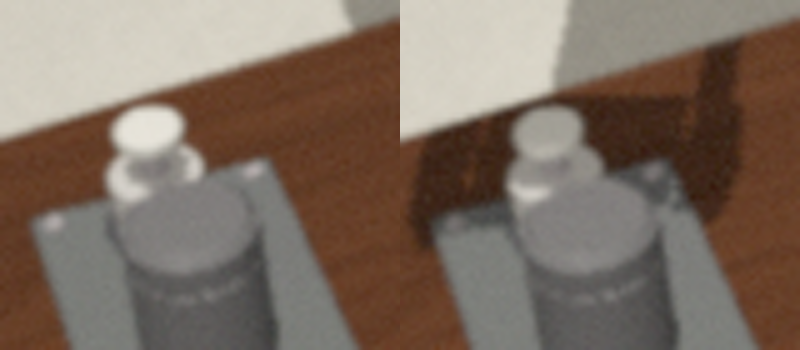

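The peg is untouched: the before and after crops match, with its head at (148,130). I'll go back to just above it and look at where the fingertips really are.

```bash
python3 - <<'E'
from h import *
q=np.load('q.npy')
bot.move_to([531,-175.2,269],q); bot.servo_line([531,-175.2,224],speed=80); bot.dwell(.2)
c1=snap('scene'); P=cloud(c1); d=snap('side'); c=snap('wrist'); Pd=cloud(d)
for n,X in(('scene',P),('side',Pd)):
    m=(X[...,2]>202)&(X[...,2]<250)&(np.hypot(X[...,0]-531,X[...,1]+176)<40)
    for z0 in range(202,250,6):
        k=X[m&(X[...,2]>=z0)&(X[...,2]<z0+6)]
        if len(k): print(n,z0,len(k),k.min(0).round(),k.max(0).round())
f=lambda i,s:cv2.resize(i[s],(265,330),interpolation=cv2.INTER_CUBIC)
cv2.imwrite('pics/hov.png',np.hstack([f(c1['image'],np.s_[165:265,100:180]),f(d['image'],np.s_[70:190,240:336]),f(c['image'],np.s_[:,100:408])]))
print(bot.read_state()['clock'])
E
```

```text
scene 202 26 [ 520. -186.  202.] [ 543. -167.  204.]
scene 232 12 [ 532. -181.  234.] [ 542. -171.  238.]
scene 238 37 [ 523. -189.  238.] [ 543. -164.  244.]
scene 244 50 [ 529. -189.  244.] [ 544. -163.  250.]
side 226 1 [ 534. -170.  231.] [ 534. -170.  231.]
side 232 18 [ 519. -178.  232.] [ 541. -167.  237.]
side 238 26 [ 519. -178.  238.] [ 541. -160.  244.]
side 244 25 [ 520. -176.  244.] [ 541. -159.  250.]
13.8417
```

View pics/hov.png

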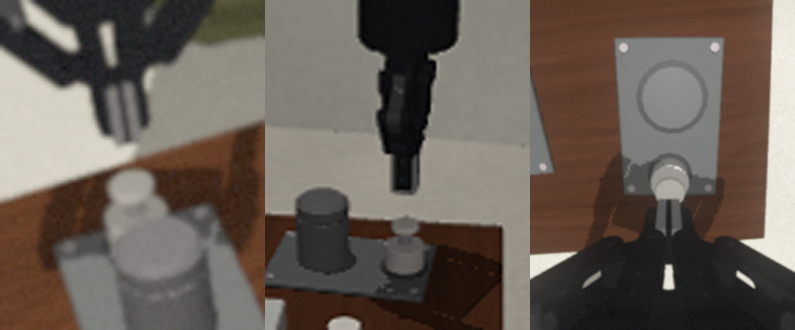

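The fingertips are about 27 mm higher than tip_reach implies: with the TCP at 224 the tips are at about 232, still above the peg in the side crop (405,190 against 405,225). So I'll descend guarded by force and take the real reach from the contact.

```bash
cat >> h.py <<'E'
def press(x,y,q,zs=202,zl=171):
    bot.move_to([x,y,250],q)
    bot.servo_line([x,y,zs],speed=80); bot.dwell(.2)
    s=bot.read_state(); f0=s['ft_force'][2]; print('start',s['ee_pos'])
    hit=bot.servo_line([x,y,zl],speed=12,until_force=9)
    s=bot.read_state(); print('hit',hit,'tcpz',s['ee_pos'][2],'dF',s['ft_force'][2]-f0)
    bot.dwell(.25); s=bot.read_state(); print('held',s['ee_pos'],'dF',s['ft_force'][2]-f0)
    bot.servo_line([x,y,zs],speed=30); bot.servo_line([x,y,250],speed=100)
    print('clock',bot.read_state()['clock'])
def top(x,y):
    P=cloud(snap('wrist')); m=(P[...,2]>180)&(P[...,2]<208)&(np.hypot(P[...,0]-x,P[...,1]-y)<16)
    if m.sum()>20: print('top',m.sum(),np.percentile(P[m][:,2],[10,50,90]).round(1),P[m].mean(0).round(1))
E
python3 - <<'E'
from h import *
q=np.load('q.npy'); press(531,-175.2,q)
bot.move_to([500,-175,340],q); bot.dwell(.2); top(531,-175.2)
E
```

```text
start [ 531.15934115 -175.27099114  202.50449955]
hit True tcpz 176.42611070331583 dF 8.536581371230609
held [ 531.12420591 -175.22186265  176.62254629] dF 8.138197604747738
clock 18.8583
top 494 [180.4 185.3 186.5] [ 532.3 -175.1  184.5]
```

The pig's peg is fully down (top at about 186 mm). Next are the clip box's peg and then the block's.

```bash
python3 - <<'E'
from h import *
q=np.load('q.npy'); press(495,260.7,q)
bot.move_to([464,260,340],q); bot.dwell(.2); top(495,260.5)
E
```

```text
start [495.14996283 260.788524   202.49044516]
hit True tcpz 176.44494457404787 dF 9.44078075471903
held [495.12465813 260.78772693 176.647759  ] dF 8.075470057491103
clock 25.975
top 491 [180.3 185.5 186.6] [495.8 261.5 184.5]
```

```bash
python3 - <<'E'
from h import *
q=np.load('q.npy'); press(549.3,-17.6,q)
bot.move_to([518,-17,340],q); bot.dwell(.3); top(549.3,-17.6)
c=snap('scene','pics/end.png'); P=cloud(c)
m=(P[...,2]>183)&(P[...,2]<206)&(np.hypot(P[...,0]-517,P[...,1]-99)<14); print('empty',np.percentile(P[m][:,2],[50,90]))
E
```

```text
start [549.48684206 -17.63494712 202.48856131]
hit True tcpz 176.41573920984845 dF 7.74123639227294
held [549.42854088 -17.59531979 176.62023287] dF 7.860657647291973
clock 32.625
top 500 [180.3 185.4 186.6] [550.4 -17.  184.4]
empty [200.18933804 202.3301685 ]
```

View pics/end.png

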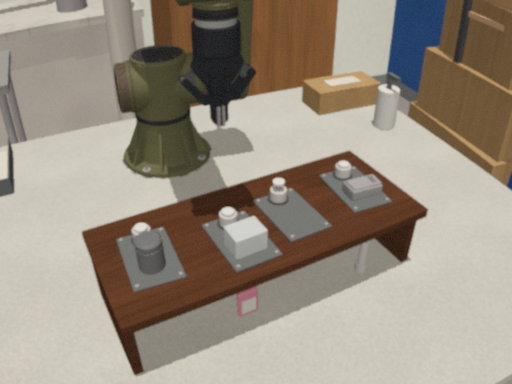

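The pegs at (141,230), (228,215) and (343,168) are down. The empty station's peg at (279,187) is still up, the parked things haven't moved, and the hand is clear.

```bash
python3 -c "
from h import *
print(bot.finish_job())"
```

```text
the job is handed in; nothing more can be done
None
```

I pressed the lead pig, clip box and acrylic block pegs fully down in that order, at about 8–9 N each; the empty station's peg is still up, the parked things look unmoved, the hand is clear, and the job was handed in at about 33 s (the hand-in gave no verdict).

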